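# Open the supply locker with the hook rod

## Task

Open the supply locker: take the hook rod from its cradle, pass its bent end sideways through the small eye on the locker's drop front, pull the front free of its catch and swing it down gently until it comes to rest on its stop, holding it back with the hook all the way so that it never drops or bangs, and without wrenching the eye. Then unhook the rod and lay it back flat in its cradle. Touch the locker with nothing but the rod, never let go of the rod in the air, and leave the other things on the desk alone.

Things in the scene. Friction and masses are not known exactly. Their poses are not given: they have to be found in the camera images.
- rod_grip (a point): Middle of the loose hook rod's black rubber grip, half-way up; grip 110 (x) x 18 (y) x 20 (z) mm, metal ferrules. The rod runs along its own x from -60 to +168 mm: ahead of the grip a steel bar, 7 mm thick, its end bent square to the side (rod's -y). All at one height. 0.16 kg, balance point about 25 mm ahead of this point. It starts lying in the cradle.
- rod_hook (a point): Middle of the rod's bent end (7 mm thick), 165 mm ahead (x) and 16 mm to the -y side of rod_grip; the free tip is 16 mm farther along -y. Same axes as rod_grip.
- cradle_seat (a point): Where the grip's middle lies in the grey fixed cradle, 38 mm above the desk: two U saddles (10 mm thick, centres 84 mm apart along the cradle's x) on a plate 130 x 58 x 5 mm. Each notch is 28 mm wide at its floor, 28 mm above the desk; its sides reach 46 mm. The rod lies along x; between the saddles the grip can be taken across its 18 mm from above.
- locker_hinge (a point): Middle of the hinge line of the locker's drop front. Axes: z up, x straight into the locker, y along the hinge line, to the left as one faces the locker. The white locker (150 deep, 200 wide, 335 mm high, fixed) stands at the left of the desk and faces right; the hinge line is 175 mm above the desk, 7 mm behind the front face.
- eye (a point): Centre of the steel screw eye on the drop front: a ring with an 16 mm hole, 4 mm wire, the hole running along y so that a bar enters from the side. 120 mm from the hinge line up the front, 25 mm out from the hinge's plane (18 mm off the face). Axes as locker_hinge when shut, turning with the front. It bends above 12 N. Front: 142 high, 172 wide, 14 mm thick.
- flap (a joint): Angle of the drop front, rad: 0 shut and upright, growing as its top swings out and down (1.57 level). A sprung roller catch lets go within 0.06 rad at about 5 N pulled square to the front at the eye; then the front (0.6 kg) falls unless held back. A hidden stop ends the travel anywhere from 0.9 to 1.5 rad: feel for it; the front then rests on it by its weight.
- locker: The locker as a whole with its drop front; origin on the desk under its middle.
- jar: Clear sample jar, 62 mm across and 117 mm high, standing on the desk near the back; origin at its underside. A bystander.
- stamp: Dark red self-inking stamp, 45 x 71 x 66 mm, on the desk at the right; origin at its underside. A bystander.
- rod: The hook rod; origin 10 mm below rod_grip.

How it is judged:
By the outcome, as a careful person would: the job done as asked, in the order asked, and still so for the second after the job is handed in, with the robot touching nothing.
It also fails if it takes over 64 s, if anything falls off the work surface, if the arm or the gripper's body presses on something with over 40 N, if the wrist force passes 120 N, or if a joint passes its speed limit or range.

## Robot

A 6-joint arm with a two-finger parallel gripper is mounted at the origin on the work surface; the furniture and walls round the work are solid. World frame = base frame: x ahead of the robot, y to its left, z up, the work surface at z = 0. Lengths are in m, angles in degrees, forces in N, time in s.
With the tool pointing down it reaches from about 0.35 to 0.875 m from the base axis. Payload 4.2 kg.
Tool frame: the origin (TCP) lies on the front face of the gripper's body, between the roots of the fingers; the fingertips stand 70 mm ahead of it and the grasp point (between the pads) lies 51 mm ahead of it; z points along the fingers, y is the line along which they close (so a half turn about z gives the same grasp; the last joint's range is limited). The gripper opens to 87 mm and grips with 3 to 60 N. Pads are 19 mm wide; open, the fingers measure 117 mm over their backs; the gripper's body (75 mm by 190 mm) begins 51 mm behind the grasp point.
Start: joints at [86.379, 22.042, 0.453, 0, -68.411, -14.817], TCP at [0.198, 0.593, 0.292] pointing down, gripper open.
Joint ranges: [-179.83, 179.83], [-69.29, 118.12], [-61.27, 80.66], [-181.25, 117.63], [-171.15, -9.14], [-177.46, 177.46]. Speed limits (degrees/s): [159.86, 159.86, 180, 180, 180, 180].

## Interface

Orientations are given as a 3x3 rotation matrix whose columns are the frame's x, y, z axes.
In Python, from station import r gives the robot as it stands.
- The arm moves only by the shell command python3 -m pendant 'ROWS' [OPENING]. ROWS is JSON, a list of rows, each a list of 2 entries, a list of its own where there are three numbers: the shift along the tool's x, y, z in mm, then the turn, a rotation vector about the tool's x, y, z in rad. A call has 1 to 10 rows; each row is the pose to reach, as a shift and turn from the pose commanded when the call began, along the tool's axes at that moment; what a row does not reach only later rows make up. A row lasts 1/10 s, in which the tool goes at most 50 mm and 8.59 degrees, less where a joint would pass 70% of its speed; a pose out of reach is approached as far as the arm can. A call with a gripper value outside its range is refused whole. OPENING is the opening, from 0 (shut) to 1 (fully open), set as the call begins (- or left out, the last holds). The fingers move at their own pace and stop on an object; the grip force is fixed at half the most. Time passes only in rows, so rows that repeat a pose let the fingers close. It gives the time, the measured TCP pose, the force, the opening and the grip force at its end, in the units of the state.
- r.sense(): the state, without advancing time (a new reading comes with each control period).
- r.capture(name): name is "scene" or "top" or "wrist"; returns a dict with "frame" (400x640x3 uint8, red, green, blue), "vertical_fov" (degrees; the focal length in pixels is half the picture's height over the tangent of half this angle, whatever the lens; pixels are square), "cx", "cy" (the principal point, pixels), "rvec" (rotation vector, rad) and "tvec" (3), from world to camera coordinates, as OpenCV has them. Camera axes: x right, y down, z forward; pixel columns grow to the right and rows downward; lengths in m; the calibration is good to about 2 mm. A picture is of the moment at which its call begins. There is no depth.
- r.finish_job(): hands the job in; it is judged then, once.
The state is a dict: "time_s": time; "joints": joint angles; "joint_velocities": joint speeds; "effort": joint torques, N m; "tcp_pos": TCP position; "ee_rot": TCP orientation; "wrist_force": force on the tool from outside, world axes, zero at the start; "moment": the same for the moment, N m; "gripper_width": opening from 0.0 (shut) to 1.0 (fully open); "gripper_force": force on a finger pad.
Only numpy, scipy, OpenCV 4.12 (cv2) and the standard library are available. Lean on these libraries where they do the work, as an engineer would, in place of code of your own. Each camera call takes 0.05 s, during which the arm holds its last target. There are 200 camera calls.

## Working session

There is one attempt and no reset: what is moved stays moved. The work goes in short steps, Python scripts to look and compute and a shell command to move; the robot and the scene stay as the last step left them, time stands still between calls to the robot, and variables do not carry over. Pictures are saved under pics/ and viewed, at most 10 in all, crops included, and the job is handed in when it is done.

```bash
mkdir -p pics; ls; python3 - <<'E'
from station import r
import cv2,numpy as np
s=r.sense()
print(s)
for n in("scene","top"):
    c=r.capture(n); cv2.imwrite(f"pics/{n}0.png",c["frame"][:,:,::-1]); np.save(f"pics/{n}0.npy",c,allow_pickle=True)
    print({k:v for k,v in c.items() if k!="frame"})
E
```

```text
pics
{'time_s': 0.0, 'joints': array([ 8.63794977e+01,  2.20905155e+01,  3.79969008e-01, -2.84109943e-02,
       -6.84111428e+01, -1.48146295e+01]), 'joint_velocities': array([-0.10681634,  0.03094938, -0.04919818,  0.1259286 ,  0.06329717,
       -0.10646124]), 'effort': array([-5.00939477e-04, -3.90659595e+01,  1.87407517e+01,  4.22008708e+00,
        1.09903776e-02, -1.96154310e-04]), 'tcp_pos': array([0.1975    , 0.59250055, 0.29116482]), 'ee_rot': array([[ 9.48624450e-01, -3.16403698e-01, -5.94274388e-04],
       [-3.16404241e-01, -9.48622151e-01, -2.09047987e-03],
       [ 9.76937148e-05,  2.17111126e-03, -9.99997638e-01]]), 'wrist_force': array([-0.23464098, -0.43523038,  0.33251687]), 'moment': array([ 0.04988011,  0.02939936, -0.03486741]), 'gripper_force': 0.0, 'gripper_width': 0.9987139277948688}
{'vertical_fov': 53.381571428111585, 'cx': 318.52245570855496, 'cy': 198.54053541968162, 'rvec': array([ 2.25706164, -0.74027397,  0.29633771]), 'tvec': array([-0.31605819,  0.32154228,  1.1069893 ])}
{'vertical_fov': 43.219096928967325, 'cx': 318.19021307408275, 'cy': 196.17325289697808, 'rvec': array([ 2.13447863, -1.3135127 ,  0.46264187]), 'tvec': array([-0.14890681,  0.43342019,  1.18894338])}
```

View pics/scene0.png

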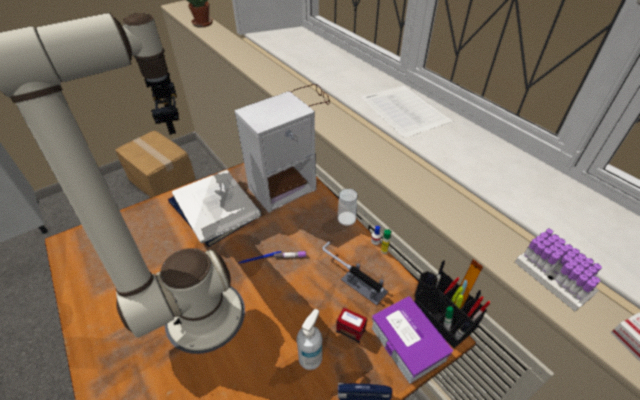

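View pics/top0.png

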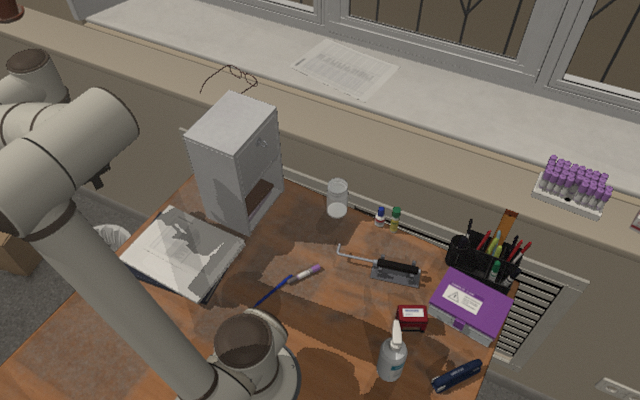

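The scene view shows the locker around (275,150) with its eye near (292,133), and the rod in the cradle with the hook at (326,245) and grip at (367,277). In the top view the hook is at (338,250), the grip at (398,266) and the eye near (264,142). I'll zoom in next.

```bash
cat > h.py <<'E'
import numpy as np,cv2
def K(c):
    f=200/np.tan(np.radians(c["vertical_fov"]/2)); return np.array([[f,0,c["cx"]],[0,f,c["cy"]],[0,0,1]])
def ray(c,uv):
    R=cv2.Rodrigues(c["rvec"])[0]; return -R.T@c["tvec"], R.T@np.linalg.inv(K(c))@np.array([*uv,1.])
def onz(c,uv,z):
    o,d=ray(c,uv); return o+d*(z-o[2])/d[2]
def tri(obs):
    A=[];b=[]
    for c,uv in obs:
        o,d=ray(c,uv); d/=np.linalg.norm(d); P=np.eye(3)-np.outer(d,d); A.append(P); b.append(P@o)
    return np.linalg.lstsq(np.vstack(A),np.hstack(b),rcond=None)[0]
def proj(c,p):
    q=K(c)@(cv2.Rodrigues(c["rvec"])[0]@p+c["tvec"]); return q[:2]/q[2]
def ld(n): return np.load(f"pics/{n}.npy",allow_pickle=True).item()
def crop(c,x,y,w,h,k): return cv2.resize(c["frame"][y:y+h,x:x+w,::-1],None,fx=k,fy=k,interpolation=cv2.INTER_CUBIC)
E
python3 - <<'E'
from h import *
s,t=ld("scene0"),ld("top0")
a=np.hstack([crop(s,225,85,100,75,4),crop(t,175,85,100,75,4)])
b=np.hstack([crop(s,310,235,100,75,4),crop(t,330,225,100,75,4)])
cv2.imwrite("pics/m.png",np.vstack([a,b]))
E
```

```text
(no output)
```

View pics/m.png

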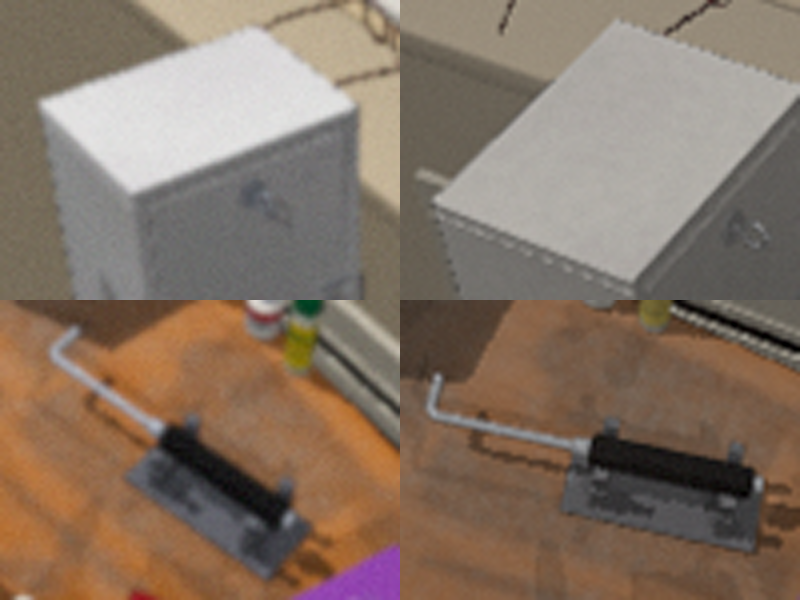

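```bash
python3 - <<'E'
from h import *
s,t=ld("scene0"),ld("top0")
P=dict(A=((258.25,133.25),(233.25,155.25)),BL=((235,110.75),(184,135.75)),Bk=((288.75,92),(229.25,89.5)),Eye=((292.5,135.75),(263,143.75)),
 corner=((324.25,247.5),(338.25,252.5)),tip=((328.5,242.75),(339.25,244.5)),gf=((351.25,268.75),(377.5,262.5)),gr=((380,288.75),(418,270.75)))
for k,(a,b) in P.items():
    p=tri([(s,a),(t,b)]); print(k,p.round(4),"err",(proj(s,p)-a).round(1),(proj(t,p)-b).round(1))
print("B scene z.335",onz(s,(314,111.25),.335).round(4),"A",onz(s,P['A'][0],.335).round(4),onz(t,P['A'][1],.335).round(4))
for k in("corner","tip","gf","gr"): print(k,onz(s,P[k][0],.038).round(4),onz(t,P[k][1],.038).round(4))
E
```

```text
A [0.3499 0.2353 0.3266] err [ 0.1 -0.2] [-0.1  0.3]
BL [0.3509 0.3804 0.3281] err [ 0.1 -0.3] [-0.1  0.4]
Bk [0.5512 0.3801 0.3261] err [ 0.4 -0.9] [-0.2  1.2]
Eye [0.4566 0.2218 0.2783] err [ 0. -0.] [-0.  0.]
corner [ 0.3924 -0.0291  0.0303] err [ 0. -0.] [-0.   0.1]
tip [ 0.4161 -0.0207  0.0297] err [ 0.2 -0.5] [-0.1  0.6]
gf [ 0.4126 -0.1368  0.0255] err [ 0.2 -0.4] [-0.   0.4]
gr [ 0.4272 -0.2443  0.0407] err [ 0.2 -0.4] [-0.   0.5]
B scene z.335 [0.5386 0.2207 0.335 ] A [0.3439 0.2236 0.335 ] [0.3445 0.2302 0.335 ]
corner [ 0.3886 -0.034   0.038 ] [ 0.3879 -0.0311  0.038 ]
tip [ 0.4103 -0.027   0.038 ] [ 0.4127 -0.0222  0.038 ]
gf [ 0.4053 -0.1438  0.038 ] [ 0.4062 -0.1384  0.038 ]
gr [ 0.4272 -0.2439  0.038 ] [ 0.4304 -0.2436  0.038 ]
```

```bash
cat >> h.py <<'E'
from scipy.spatial.transform import Rotation as Ro
def Rd(yaw):  # tool down, tool x at world yaw
    a=np.radians(yaw); return np.array([[np.cos(a),np.sin(a),0],[np.sin(a),-np.cos(a),0],[0,0,-1.]])
def delta(s,p,R):
    E=np.asarray(s["ee_rot"]); return (1000*E.T@(np.array(p)-s["tcp_pos"])).round(1), Ro.from_matrix(E.T@R).as_rotvec().round(4)
E
python3 -m pendant '[[[0,0,-50],[0,0,0]],[[0,0,-100],[0,0,0]],[[0,0,-150],[0,0,0]],[[0,0,-190],[0,0,0]],[[0,0,-210],[0,0,0]],[[0,0,-210],[0,0,0]],[[0,0,-210],[0,0,0]]]'
python3 - <<'E'
from h import *
from station import r
s=r.sense();print(s["joints"]); print(delta(s,(.38,0.03,.46),Rd(-50)),delta(s,(.417,-.192,.35),Rd(-78)))
E
```

```text
time_s: 0.8
tcp_pos: [0.1974, 0.5929, 0.5013]
ee_rot: [[0.949, -0.316, -0.001], [-0.316, -0.949, -0.001], [-0.001, 0.001, -1.0]]
wrist_force: [-0.2, 0.3, -1.5]
gripper_width: 0.999
gripper_force: 0.0
[ 8.63791814e+01  1.91062980e+01  2.50733335e+01 -5.37362441e-02
 -9.60316102e+01 -1.48170050e+01]
(array([351.2, 476.2,  41.7]), array([1.50e-03, 2.00e-04, 5.51e-01])) (array([456.6, 675. , 151.9]), array([ 1.5000e-03, -1.0000e-04,  1.0397e+00]))
```

```bash
python3 -m pendant '[[[300,430,0],[0,0,0.55]],[[300,430,0],[0,0,0.55]],[[300,430,0],[0,0,0.55]],[[300,430,0],[0,0,0.55]],[[300,430,0],[0,0,0.55]],[[300,430,0],[0,0,0.55]],[[300,430,0],[0,0,0.55]],[[300,430,0],[0,0,0.55]],[[300,430,0],[0,0,0.55]],[[300,430,0],[0,0,0.55]]]'
python3 - <<'E'
from h import *
from station import r
s=r.sense();print(s["joints"]); print(delta(s,(.417,-.192,.30),Rd(-78)))
E
```

```text
time_s: 1.8
tcp_pos: [0.3387, 0.1112, 0.5006]
ee_rot: [[0.644, -0.765, -0.002], [-0.765, -0.644, -0.001], [-0.0, 0.003, -1.0]]
wrist_force: [1.4, -0.3, 0.6]
gripper_width: 0.998
gripper_force: 0.0
[ 4.47833785e+01 -1.03898620e+01 -7.50452760e+00 -3.13235071e-02
 -9.30375834e+01 -4.66029042e+00]
(array([282.4, 135. , 200.9]), array([ 2.700e-03, -3.000e-04,  4.909e-01]))
```

```bash
python3 -m pendant '[[[265,125,200],[0,0,0.48]],[[265,125,200],[0,0,0.48]],[[265,125,200],[0,0,0.48]],[[265,125,200],[0,0,0.48]],[[265,125,200],[0,0,0.48]],[[265,125,200],[0,0,0.48]],[[265,125,200],[0,0,0.48]],[[265,125,200],[0,0,0.48]],[[265,125,200],[0,0,0.48]],[[265,125,200],[0,0,0.48]]]'
python3 - <<'E'
from h import *
from station import r
s=r.sense();print(s["joints"]); print(delta(s,(.417,-.192,.30),Rd(-78)))
c=r.capture("wrist");np.save("pics/w1.npy",c,allow_pickle=True);cv2.imwrite("pics/w1.png",c["frame"][:,:,::-1])
E
```

```text
time_s: 2.8
tcp_pos: [0.4139, -0.1695, 0.3021]
ee_rot: [[0.218, -0.976, -0.001], [-0.976, -0.218, -0.0], [-0.0, 0.001, -1.0]]
wrist_force: [0.3, -0.1, 1.2]
gripper_width: 1.002
gripper_force: 0.0
[-1.32949129e+00  3.95294075e+00 -2.21013076e+01  1.82103661e-03
 -6.39790908e+01  1.39023367e+01]
(array([22.7,  1.9,  2.1]), array([0.0006, 0.0001, 0.01  ]))
```

View pics/w1.png

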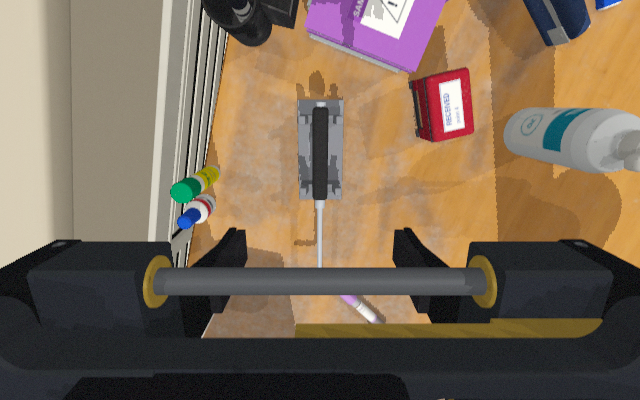

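The wrist view shows the black grip from (320,106) to (321,199), with the saddles at about (305,120) and (305,180). The bar runs straight down the image. The stamp is at (442,105).

```bash
python3 - <<'E'
from h import *
from station import r
c=ld("w1");f=c["frame"].astype(int)
m=np.zeros((400,640),np.uint8); m[100:205,295:345]=(f.max(2)[100:205,295:345]<62)
n,l,st,ce=cv2.connectedComponentsWithStats(m); i=1+st[1:,4].argmax(); print(st[i],ce[i])
ys,xs=np.where(l==i); (x,y),(w,h),a=cv2.minAreaRect(np.c_[xs,ys].astype(np.float32)); print((x,y),w,h,a)
g=onz(c,(x,y),.048); print(g.round(4))
v=cv2.fitLine(np.c_[xs,ys].astype(np.float32),cv2.DIST_L2,0,.01,.01).ravel()
p=onz(c,(v[2]-40*v[0],v[3]-40*v[1]),.045);q=onz(c,(v[2]+40*v[0],v[3]+40*v[1]),.045); d=q-p
print("axis",d, np.degrees(np.arctan2(d[1],d[0])))
for z in (.042,): print([onz(c,u,z).round(4) for u in ((321,106),(321,199),(320,262))])
s=r.sense(); print(delta(s,(g[0],g[1],.15),Rd(-78)))
E
```

```text
[ 312  107   16   93 1370] [319.77445255 152.38467153]
(319.5, 153.0) 92.0 15.0 90.0
[ 0.4197 -0.1934  0.048 ]
axis [ 0.01998142 -0.09128524  0.        ] -77.65326381126356
[array([ 0.4293, -0.2446,  0.042 ]), array([ 0.4054, -0.1376,  0.042 ]), array([ 0.3878, -0.0527,  0.042 ])]
(array([ 24.9,   0. , 152.8]), array([-0.0009, -0.0003,  0.011 ]))
```

```bash
python3 -m pendant '[[[6,0,40],[0,0,0]],[[6,0,80],[0,0,0]],[[6,0,120],[0,0,0]],[[6,0,150],[0,0,0]],[[6,0,165],[0,0,0]],[[6,0,165],[0,0,0]],[[6,0,165],[0,0,0]]]'
python3 - <<'E'
from h import *
from station import r
s=r.sense(); print(delta(s,(.4146,-.1749,.089),Rd(-77.7)))
E
```

```text
time_s: 3.55
tcp_pos: [0.4165, -0.175, 0.1385]
ee_rot: [[0.22, -0.976, 0.002], [-0.976, -0.22, -0.0], [0.001, -0.002, -1.0]]
wrist_force: [1.0, 0.7, -0.1]
gripper_width: 1.0
gripper_force: 0.0
(array([-0.5,  1.9, 49.5]), array([-0.0021, -0.0009,  0.0067]))
```

```bash
python3 -m pendant '[[[0,2,20],[0,0,0.006]],[[0,2,40],[0,0,0.006]],[[0,2,49],[0,0,0.006]],[[0,2,49],[0,0,0.006]],[[0,2,49],[0,0,0.006]]]'
python3 -m pendant '[[[0,0,0],[0,0,0]],[[0,0,0],[0,0,0]],[[0,0,0],[0,0,0]],[[0,0,0],[0,0,0]],[[0,0,0],[0,0,0]],[[0,0,0],[0,0,0]],[[0,0,0],[0,0,0]],[[0,0,0],[0,0,0]]]' 0
```

```text
time_s: 4.05
tcp_pos: [0.4144, -0.1761, 0.0893]
ee_rot: [[0.212, -0.977, 0.002], [-0.977, -0.212, -0.0], [0.001, -0.002, -1.0]]
wrist_force: [-0.1, -0.0, -0.3]
gripper_width: 1.0
gripper_force: 0.0
time_s: 4.85
tcp_pos: [0.4135, -0.1762, 0.0882]
ee_rot: [[0.211, -0.977, -0.0], [-0.977, -0.211, 0.0], [-0.0, 0.0, -1.0]]
wrist_force: [-0.3, -0.4, 0.5]
gripper_width: 0.357
gripper_force: 0.0
```

```bash
python3 -m pendant '[[[0,0,-8],[0,0,0]],[[0,0,-25],[0,0,0]],[[0,0,-50],[0,0,0]],[[0,0,-90],[0,0,0]],[[0,0,-120],[0,0,0]],[[0,0,-120],[0,0,0]],[[0,0,-120],[0,0,0]]]'
python3 - <<'E'
from h import *
from station import r
s=r.sense(); print(s["moment"],s["joints"])
# target: grasp is 147 mm behind hook along rod; rod along +y, hook offset +x 16
e=np.array([.450,.212,.295])
print(delta(s,e+[-.016-.040,-.147,.051],Rd(-90)))
c=r.capture("wrist");np.save("pics/w2.npy",c,allow_pickle=True);cv2.imwrite("pics/w2.png",c["frame"][:,:,::-1])
E
```

```text
time_s: 5.55
tcp_pos: [0.4131, -0.176, 0.2088]
ee_rot: [[0.211, -0.977, 0.001], [-0.977, -0.211, 0.001], [-0.0, -0.001, -1.0]]
wrist_force: [-0.7, -1.2, -2.0]
gripper_width: 0.21
gripper_force: 29.9
[0.10992658 0.06345109 0.00470411] [-2.24872413e+00  9.86053801e+00 -3.02106997e+01 -4.46336376e-02
 -4.98574568e+01  1.44551304e+01]
(array([-239.7,  -32.3, -137.1]), array([-0.0013,  0.0004,  0.2125]))
```

View pics/w2.png

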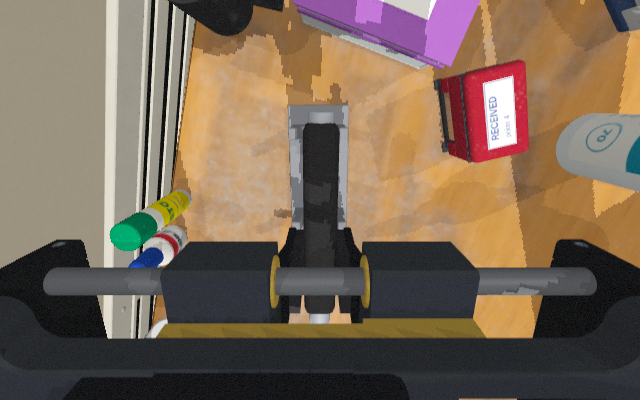

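```bash
python3 - <<'E'
from h import *
from station import r
s,t=r.capture("scene"),r.capture("top")
p=np.array([.40,-.1,.15]);o=[]
for n,c in(("scene1",s),("top1",t)):
    np.save(f"pics/{n}.npy",c,allow_pickle=True)
    u=proj(c,p).astype(int); x,y=u-[50,50]; print(n,x,y); o.append(crop(c,x,y,100,100,4))
cv2.imwrite("pics/m1.png",np.hstack(o))
E
```

```text
scene1 291 185
top1 315 184
```

View pics/m1.png

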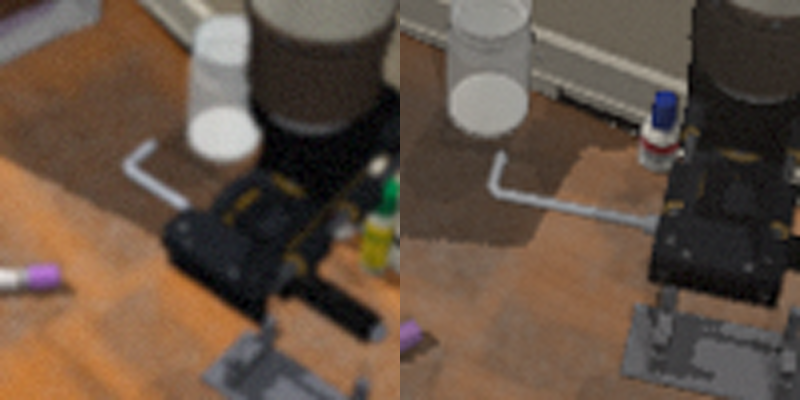

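The rod is held between the pads, and its bent end is visible at (323,226) in the scene view and (339,231) in the top view. I'll measure height and tilt, since the fingers were still closing when I lifted.

```bash
python3 - <<'E'
from h import *
from station import r
s,t,w=ld("scene1"),ld("top1"),ld("w2")
c=tri([(s,(323,226.25)),(t,(338.75,231))]);p=tri([(s,(329.25,221.25)),(t,(340.25,223.25))]);e=tri([(s,(385.5,268)),(w,(323,116))])
print(c,p,e); print("grip rear err",proj(s,e),proj(w,e)); d=c-e; print(np.linalg.norm(d), np.degrees(np.arcsin(d[2]/np.linalg.norm(d))),np.degrees(np.arctan2(d[1],d[0])))
st=r.sense();print(st["tcp_pos"],st["moment"],st["wrist_force"])
E
```

```text
[ 0.38708448 -0.03050048  0.13637066] [ 0.41698179 -0.0208164   0.12873499] [ 0.42762533 -0.24796475  0.14233352]
grip rear err [385.20530779 267.91670779] [322.39406666 114.54381537]
0.221291261487048 -1.5440643829742813 100.56016130539243
[ 0.4125346  -0.17603511  0.20701264] [ 0.03561275 -0.09505598 -0.02382332] [-0.05287819 -0.0982088  -2.63974786]
```

The rod sits about 14 mm low in the pads because I lifted too early. I'll set it back in the cradle and regrip.

```bash
python3 -m pendant '[[[0,0,40],[0,0,0]],[[0,0,75],[0,0,0]],[[0,0,92],[0,0,0]],[[0,0,99],[0,0,0]],[[0,0,103],[0,0,0]],[[0,0,103],[0,0,0]],[[0,0,103],[0,0,0]]]'; python3 -m pendant '[[[0,0,1],[0,0,0]],[[0,0,2],[0,0,0]],[[0,0,3],[0,0,0]],[[0,0,3],[0,0,0]]]'
```

```text
time_s: 6.4
tcp_pos: [0.4142, -0.1762, 0.1059]
ee_rot: [[0.212, -0.977, 0.002], [-0.977, -0.212, -0.0], [0.001, -0.002, -1.0]]
wrist_force: [0.6, 0.2, -2.0]
gripper_width: 0.207
gripper_force: 29.9
time_s: 6.8
tcp_pos: [0.4138, -0.1762, 0.1026]
ee_rot: [[0.212, -0.977, 0.001], [-0.977, -0.212, -0.0], [0.0, -0.001, -1.0]]
wrist_force: [0.5, -0.6, 0.6]
gripper_width: 0.208
gripper_force: 29.9
```

```bash
python3 -m pendant '[[[0,0,1],[0,0,0]],[[0,0,2],[0,0,0]],[[0,0,2],[0,0,0]]]'; python3 -m pendant '[[[0,0,0],[0,0,0]],[[0,0,0],[0,0,0]],[[0,0,0],[0,0,0]],[[0,0,0],[0,0,0]],[[0,0,0],[0,0,0]]]' 0.5;  python3 -m pendant '[[[0,0,4],[0,0,0]],[[0,0,8],[0,0,0]],[[0,0,12],[0,0,0]],[[0,0,12],[0,0,0]],[[0,0,12],[0,0,0]]]'
```

```text
time_s: 7.1
tcp_pos: [0.4141, -0.1764, 0.1018]
ee_rot: [[0.213, -0.977, 0.001], [-0.977, -0.213, -0.001], [0.001, -0.001, -1.0]]
wrist_force: [-2.8, 0.8, 12.4]
gripper_width: 0.201
gripper_force: 30.0
time_s: 7.6
tcp_pos: [0.4135, -0.1762, 0.1001]
ee_rot: [[0.211, -0.977, -0.0], [-0.977, -0.211, 0.0], [-0.0, 0.0, -1.0]]
wrist_force: [-0.3, -0.1, 0.3]
gripper_width: 0.485
gripper_force: 0.0
time_s: 8.1
tcp_pos: [0.4135, -0.1762, 0.088]
ee_rot: [[0.211, -0.977, -0.001], [-0.977, -0.211, -0.0], [-0.0, 0.001, -1.0]]
wrist_force: [0.6, -0.9, -0.7]
gripper_width: 0.505
gripper_force: 0.0
```

```bash
python3 -m pendant '[[[0,0,0],[0,0,0]],[[0,0,0],[0,0,0]],[[0,0,0],[0,0,0]],[[0,0,0],[0,0,0]],[[0,0,0],[0,0,0]],[[0,0,0],[0,0,0]],[[0,0,0],[0,0,0]]]' 0
```

```text
time_s: 8.8
tcp_pos: [0.4137, -0.1762, 0.0884]
ee_rot: [[0.212, -0.977, 0.0], [-0.977, -0.212, -0.0], [0.0, -0.0, -1.0]]
wrist_force: [0.9, 0.5, 0.1]
gripper_width: 0.199
gripper_force: 30.0
```

```bash
python3 -m pendant '[[[0,0,-10],[0,0,0]],[[0,0,-30],[0,0,0]],[[0,0,-70],[0,0,0]],[[0,0,-110],[0,0,0]],[[0,0,-150],[0,0,0]],[[0,0,-200],[0,0,0.06]],[[0,0,-240],[0,0,0.12]],[[0,0,-257],[0,0,0.2]],[[0,0,-257],[0,0,0.2125]],[[0,0,-257],[0,0,0.2125]]]'
python3 - <<'E'
from h import *
from station import r
s=r.sense(); print(s["moment"])
e=np.array([.450,.197,.295])
print(delta(s,e+[-.016-.040,-.147,.051],Rd(-90)))
E
```

```text
time_s: 9.8
tcp_pos: [0.4126, -0.1759, 0.3444]
ee_rot: [[0.001, -1.0, -0.001], [-1.0, -0.001, 0.001], [-0.001, 0.001, -1.0]]
wrist_force: [1.1, -0.1, -3.0]
gripper_width: 0.207
gripper_force: 30.0
[ 0.02582321 -0.01500599 -0.04778452]
(array([-225.9,   18.3,   -1.3]), array([0.0015, 0.0012, 0.0013]))
```

```bash
python3 -m pendant '[[[-30,18,0],[0,0,0]],[[-70,18,0],[0,0,0]],[[-110,18,0],[0,0,0]],[[-150,18,0],[0,0,0]],[[-185,18,0],[0,0,0]],[[-210,18,0],[0,0,0]],[[-225,18,0],[0,0,0]],[[-225,18,0],[0,0,0]],[[-225,18,0],[0,0,0]]]'
python3 - <<'E'
from h import *
from station import r
st=r.sense();print(st["tcp_pos"])
s,t=r.capture("scene"),r.capture("top")
p=np.array([.43,.2,.295]);o=[]
for n,c in(("scene2",s),("top2",t)):
    np.save(f"pics/{n}.npy",c,allow_pickle=True)
    u=proj(c,p).astype(int); x,y=u-[25,25]; print(n,x,y); o.append(crop(c,x,y,50,50,8))
cv2.imwrite("pics/m2.png",np.hstack(o))
E
```

```text
time_s: 10.7
tcp_pos: [0.3947, 0.0486, 0.3437]
ee_rot: [[0.002, -1.0, -0.004], [-1.0, -0.002, -0.002], [0.002, 0.004, -1.0]]
wrist_force: [-0.3, -0.6, -0.6]
gripper_width: 0.207
gripper_force: 30.0
[0.39473864 0.04860468 0.34366357]
scene2 263 112
top2 239 123
```

View pics/m2.png

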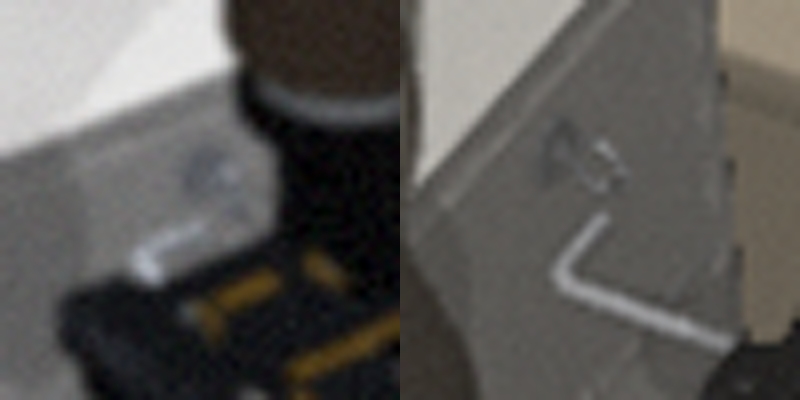

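The right panel (top view) shows the hook tip at (605,217) and its corner at (560,275), with the ring centred near (606,167). In the left panel (scene view) the tip is near (207,227), the corner at (145,270) and the ring near (238,193).

```bash
python3 - <<'E'
from h import *
s,t=ld("scene2"),ld("top2")
S=lambda x,y:(263+x/8-.44,112+y/8-.44)
T=lambda x,y:(239+(x-400)/8-.44,123+y/8-.44)
P={}
for k,a,b in(("tip",(207,227),(605,217)),("cor",(145,270),(560,275)),("eye",(238,193),(606,167))):
    P[k]=tri([(s,S(*a)),(t,T(*b))]); print(k,P[k].round(4),proj(s,P[k])-S(*a),proj(t,P[k])-T(*b))
print("eye-tip",P["eye"]-P["tip"])
# px per mm jacobian at eye
for n,c in(("s",s),("t",t)):
    print(n,[(8*(proj(c,P["eye"]+.01*np.eye(3)[i])-proj(c,P["eye"]))).round(1) for i in range(3)])
# predicted eye (.447,.212,.295), hook tip from tcp
for q in((.447,.212,.295),(.4107,.1956,.2927),(.4107+.016,.1956,.2927)): print(q,8*(proj(s,np.array(q))-[262.56,111.56]),8*(proj(t,np.array(q))-[238.56,122.56])+[400,0])
E
```

```text
tip [0.43   0.2015 0.2879] [ 0.21552773 -0.41194055] [-0.08956084  0.54742442]
cor [0.4046 0.2038 0.2806] [ 0.58273268 -1.14759889] [-0.22123221  1.52546388]
eye [0.452  0.2144 0.2857] [ 0.11908951 -0.22587416] [-0.05134237  0.30044266]
eye-tip [ 0.02203126  0.01293936 -0.00216482]
s [array([21.8, -9.3]), array([-14.4, -12.4]), array([ -1.4, -21.6])]
t [array([ 16. , -19.6]), array([-26.9,  -9.8]), array([ -2.9, -22.7])]
(0.447, 0.212, 0.295) [230.12811918 178.78108947] [601.32397814 160.57726846]
(0.4107, 0.1956, 0.2927) [173.07954848 239.41564727] [587.19077789 255.79928895]
(0.4267, 0.1956, 0.2927) [209.20461935 223.90768606] [613.6284329  222.98951272]
```

```bash
python3 -m pendant '[[[-7,0,1],[0,0,0]],[[-14,0,1],[0,0,0]],[[-14,-8,1],[0,0,0]],[[-14,-16,1],[0,0,0]],[[-14,-16,1],[0,0,0]],[[-14,-16,1],[0,0,0]]]'
python3 - <<'E'
from h import *
from station import r
st=r.sense();print(st["tcp_pos"],st["wrist_force"])
s,t=r.capture("scene"),r.capture("top")
o=[]
for n,c,x,y in(("scene3",s,275,119),("top3",t,248,130)):
    np.save(f"pics/{n}.npy",c,allow_pickle=True)
    o.append(crop(c,x,y,33,33,12))
cv2.imwrite("pics/m3.png",np.hstack(o))
E
```

```text
time_s: 11.4
tcp_pos: [0.4116, 0.0627, 0.344]
ee_rot: [[-0.0, -1.0, -0.001], [-1.0, 0.0, -0.0], [0.0, 0.001, -1.0]]
wrist_force: [0.5, -0.1, -2.3]
gripper_width: 0.203
gripper_force: 30.0
[0.41163433 0.06271831 0.34398789] [ 0.53211023 -0.07308943 -2.31722081]
```

View pics/m3.png

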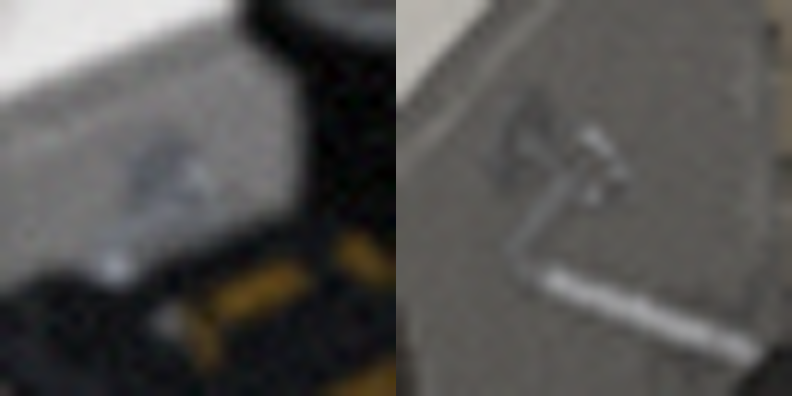

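The top view shows the tip near (570,185) pointing at the ring around (604,168). It is about 2 mm too deep and about 2 mm too high, so I'll correct that and insert slowly.

```bash
python3 -m pendant '[[[2,0,2],[0,0,0]],[[2,0,2],[0,0,0]],[[2,-3,2],[0,0,0]],[[2,-6,2],[0,0,0]],[[2,-8,2],[0,0,0]],[[2,-10,2],[0,0,0]],[[2,-10,2],[0,0,0]]]'
python3 - <<'E'
from h import *
from station import r
for i in range(3):
    st=r.sense();r.capture("top");print(st["tcp_pos"].round(4),st["wrist_force"].round(1),st["moment"].round(2))
E
```

```text
time_s: 12.2
tcp_pos: [0.4217, 0.0609, 0.3422]
ee_rot: [[0.0, -1.0, -0.0], [-1.0, -0.0, -0.0], [0.0, 0.0, -1.0]]
wrist_force: [-0.4, -0.4, -1.6]
gripper_width: 0.207
gripper_force: 30.0
[0.4217 0.0609 0.3422] [-0.4 -0.4 -1.6] [ 0.09 -0.03  0.01]
[0.4215 0.0608 0.3422] [ 0.6 -0.2 -0.9] [ 0.03 -0.03  0.  ]
[0.4214 0.0608 0.3422] [-0.2 -0.9 -1.1] [ 0.1  -0.02 -0.03]
```

```bash
python3 -m pendant '[[[0,-3,0],[0,0,0]],[[0,-6,0],[0,0,0]],[[0,-9,0],[0,0,0]],[[0,-11,0],[0,0,0]],[[0,-11,0],[0,0,0]]]'
python3 - <<'E'
from h import *
from station import r
st=r.sense();print(st["tcp_pos"],st["wrist_force"],st["joints"].round(1))
s,t=r.capture("scene"),r.capture("top")
o=[]
for n,c,x,y in(("scene4",s,275,119),("top4",t,248,130)):
    np.save(f"pics/{n}.npy",c,allow_pickle=True)
    o.append(crop(c,x,y,33,33,12))
cv2.imwrite("pics/m4.png",np.hstack(o))
E
```

```text
time_s: 12.85
tcp_pos: [0.4327, 0.0609, 0.3422]
ee_rot: [[0.0, -1.0, -0.0], [-1.0, -0.0, -0.0], [0.0, 0.0, -1.0]]
wrist_force: [0.2, 0.5, -1.0]
gripper_width: 0.208
gripper_force: 30.0
[0.43271828 0.06087052 0.34215108] [ 0.23487733  0.49247121 -0.97304603] [ 29.5   1.1 -19.2   0.  -69.7 -29.4]
```

View pics/m4.png

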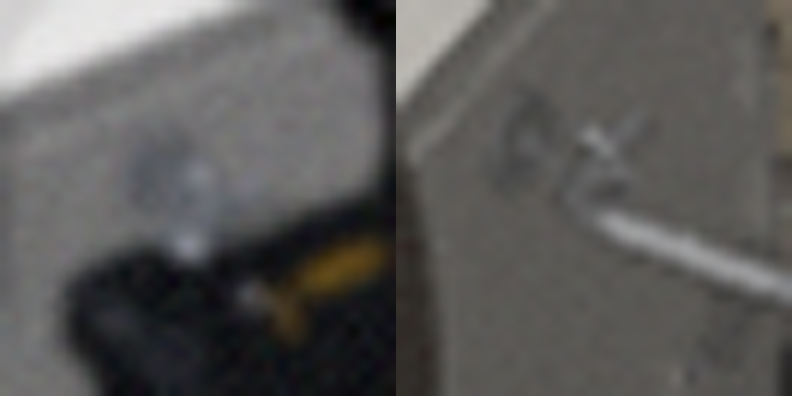

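The top view shows the bent end passing behind the bright ring wire and emerging at (640,120), so it is threaded with no contact force. Now the gentle pull.

```bash
cat > f.py <<'E'
from h import *
from station import r
st=r.sense();print(st["time_s"],st["tcp_pos"].round(4),st["wrist_force"].round(1),st["moment"].round(2),round(st["gripper_force"],1))
E
python3 -m pendant '[[[1.5,0,0],[0,0,0]],[[3,0,0],[0,0,0]],[[4,0,0],[0,0,0]],[[5,0,0],[0,0,0]],[[5,0,0],[0,0,0]]]' | grep force; python3 f.py
python3 -m pendant '[[[0.5,0,0],[0,0,0]],[[1,0,0],[0,0,0]],[[1,0,0],[0,0,0]]]' |grep force; python3 f.py
```

```text
wrist_force: [-0.8, 5.2, -1.9]
gripper_force: 30.0
13.45 [0.4327 0.0566 0.3424] [-0.8  5.2 -1.9] [1.46 0.08 0.11] 30.0
wrist_force: [-0.4, 4.3, -1.3]
gripper_force: 30.0
13.75 [0.4326 0.0554 0.3423] [-0.4  4.3 -1.3] [ 1.27 -0.04  0.07] 30.0
```

```bash
for i in 1; do python3 -m pendant '[[[0.6,0,0],[0,0,0]],[[1.2,0,0],[0,0,0]],[[1.8,0,0],[0,0,0]]]' |grep force; python3 f.py; done
python3 -m pendant '[[[0.6,0,0],[0,0,0]],[[1.2,0,0],[0,0,0]],[[1.8,0,0],[0,0,0]]]' |grep force; python3 f.py
```

```text
wrist_force: [0.7, 2.4, -2.1]
gripper_force: 30.0
14.05 [0.4324 0.0527 0.3423] [ 0.7  2.4 -2.1] [ 0.67 -0.01  0.05] 30.0
wrist_force: [-0.1, 0.6, -1.4]
gripper_force: 30.0
14.35 [0.4323 0.0507 0.3422] [-0.1  0.6 -1.4] [ 0.2  -0.09  0.02] 30.0
```

```bash
cat > traj.py <<'E'
import sys
from h import *
from station import r
H=np.array([.235,.175]); L=.122
def pose(th,be,x):
    a=th+.205; b=np.array([x,H[0]-L*np.sin(a),H[1]+L*np.cos(a)])
    Rx=Ro.from_rotvec([be,0,0]).as_matrix()
    return b+Rx@np.array([-.016,-.147,.051]), Rx@Rd(-90)
if __name__=="__main__":
    th0,be0=float(sys.argv[1]),float(sys.argv[2])
    p0,R0=pose(th0,be0,.4485)
    s=r.sense(); print("tcp err mm",1000*(s["tcp_pos"]-p0).round(4), s["wrist_force"].round(1))
    dth,dbe=float(sys.argv[3]),float(sys.argv[4])
    for i in range(1,11):
        p,R=pose(th0+dth*i/10,be0+dbe*i/10,.4485)
        print((1000*R0.T@(p-p0)).round(1).tolist(),Ro.from_matrix(R0.T@R).as_rotvec().round(3).tolist())
E
python3 traj.py .106 0 .15 .07; python3 -c "
from h import *
print(onz(ld('top0'),(337,211),0),onz(ld('scene0'),(346,218),0))"
```

```text
tcp err mm [-0.2  0.1  0.1] [-0.1  0.6 -1.4]
[2.1, 0.0, 1.6] [0.0, -0.007, 0.0]
[4.2, 0.0, 3.2] [0.0, -0.014, 0.0]
[6.2, 0.0, 4.9] [0.0, -0.021, 0.0]
[8.3, 0.0, 6.6] [0.0, -0.028, -0.0]
[10.3, 0.0, 8.3] [0.0, -0.035, 0.0]
[12.3, 0.0, 10.0] [0.0, -0.042, 0.0]
[14.3, 0.0, 11.8] [0.0, -0.049, -0.0]
[16.3, 0.0, 13.6] [0.0, -0.056, 0.0]
[18.2, 0.0, 15.4] [0.0, -0.063, -0.0]
[20.1, 0.0, 17.3] [0.0, -0.07, -0.0]
[0.54244165 0.04603951 0.        ] [0.54197252 0.04732264 0.        ]
```

```bash
python3 -m pendant '[[[2.1,0,1.6],[0,-0.007,0]],[[4.2,0,3.2],[0,-0.014,0]],[[6.2,0,4.9],[0,-0.021,0]],[[8.3,0,6.6],[0,-0.028,0]],[[10.3,0,8.3],[0,-0.035,0]],[[12.3,0,10],[0,-0.042,0]],[[14.3,0,11.8],[0,-0.049,0]],[[16.3,0,13.6],[0,-0.056,0]],[[18.2,0,15.4],[0,-0.063,0]],[[20.1,0,17.3],[0,-0.07,0]]]' |grep force;  python3 f.py; python3 traj.py .256 .07 .2 .1
```

```text
wrist_force: [-0.2, 0.4, -1.1]
gripper_force: 30.0
15.35 [0.4324 0.0309 0.3248] [-0.2  0.4 -1.1] [-0.21  0.02  0.01] 30.0
tcp err mm [-0.1  0.4 -0. ] [-0.2  0.4 -1.1]
[2.7, 0.0, 2.4] [0.0, -0.01, 0.0]
[5.5, 0.0, 4.9] [0.0, -0.02, 0.0]
[8.1, 0.0, 7.4] [0.0, -0.03, 0.0]
[10.8, 0.0, 10.0] [0.0, -0.04, -0.0]
[13.4, 0.0, 12.6] [0.0, -0.05, 0.0]
[16.0, 0.0, 15.3] [0.0, -0.06, 0.0]
[18.5, 0.0, 18.0] [0.0, -0.07, -0.0]
[21.0, 0.0, 20.8] [0.0, -0.08, -0.0]
[23.4, 0.0, 23.6] [0.0, -0.09, -0.0]
[25.8, 0.0, 26.4] [0.0, -0.1, 0.0]
```

```bash
python3 -m pendant '[[[2.7,0,2.4],[0,-0.01,0]],[[5.5,0,4.9],[0,-0.02,0]],[[8.1,0,7.4],[0,-0.03,0]],[[10.8,0,10],[0,-0.04,0]],[[13.4,0,12.6],[0,-0.05,0]],[[16,0,15.3],[0,-0.06,0]],[[18.5,0,18],[0,-0.07,0]],[[21,0,20.8],[0,-0.08,0]],[[23.4,0,23.6],[0,-0.09,0]],[[25.8,0,26.4],[0,-0.1,0]]]' |grep force;  python3 f.py; python3 traj.py .456 .17 .2 .1; python3 - <<'E'
from h import *
from station import r
import time
M=[]
for i in range(4): r.capture("top"); s=r.sense(); M.append(np.r_[s["wrist_force"],s["moment"]])
print(np.mean(M,0).round(2))
E
```

```text
wrist_force: [-0.3, -0.3, -2.1]
gripper_force: 30.0
16.35 [0.4324 0.0071 0.2965] [-0.3 -0.3 -2.1] [-0.68 -0.07 -0.03] 30.0
tcp err mm [-0.1  0.5 -0.2] [-0.3 -0.3 -2.1]
[2.6, 0.0, 2.6] [0.0, -0.01, -0.0]
[5.2, 0.0, 5.3] [0.0, -0.02, -0.0]
[7.8, 0.0, 8.1] [0.0, -0.03, 0.0]
[10.3, 0.0, 10.9] [0.0, -0.04, 0.0]
[12.8, 0.0, 13.7] [0.0, -0.05, 0.0]
[15.3, 0.0, 16.6] [0.0, -0.06, -0.0]
[17.7, 0.0, 19.5] [0.0, -0.07, -0.0]
[20.0, 0.0, 22.4] [0.0, -0.08, -0.0]
[22.3, 0.0, 25.5] [0.0, -0.09, 0.0]
[24.6, 0.0, 28.5] [0.0, -0.1, -0.0]
[ 0.31 -1.82 -2.1  -0.94 -0.05 -0.06]
```

```bash
python3 -m pendant '[[[2.6,0,2.6],[0,-0.01,0]],[[5.2,0,5.3],[0,-0.02,0]],[[7.8,0,8.1],[0,-0.03,0]],[[10.3,0,10.9],[0,-0.04,0]],[[12.8,0,13.7],[0,-0.05,0]],[[15.3,0,16.6],[0,-0.06,0]],[[17.7,0,19.5],[0,-0.07,0]],[[20,0,22.4],[0,-0.08,0]],[[22.3,0,25.5],[0,-0.09,0]],[[24.6,0,28.5],[0,-0.1,0]]]' |grep force;  python3 f.py; python3 traj.py .656 .27 .2 .1
```

```text
wrist_force: [0.5, -1.9, -1.8]
gripper_force: 30.0
17.55 [ 0.4324 -0.0124  0.2642] [ 0.5 -1.9 -1.8] [-1.11  0.    0.03] 30.0
tcp err mm [-0.1  0.5 -0.2] [ 0.5 -1.9 -1.8]
[2.5, 0.0, 2.9] [0.0, -0.01, -0.0]
[5.0, 0.0, 5.7] [0.0, -0.02, -0.0]
[7.4, 0.0, 8.7] [0.0, -0.03, 0.0]
[9.8, 0.0, 11.7] [0.0, -0.04, 0.0]
[12.1, 0.0, 14.7] [0.0, -0.05, -0.0]
[14.4, 0.0, 17.8] [0.0, -0.06, 0.0]
[16.7, 0.0, 20.9] [0.0, -0.07, -0.0]
[18.9, 0.0, 24.0] [0.0, -0.08, -0.0]
[21.0, 0.0, 27.2] [0.0, -0.09, 0.0]
[23.1, 0.0, 30.5] [0.0, -0.1, -0.0]
```

```bash
python3 -m pendant '[[[2.5,0,2.9],[0,-0.01,0]],[[5,0,5.7],[0,-0.02,0]],[[7.4,0,8.7],[0,-0.03,0]],[[9.8,0,11.7],[0,-0.04,0]],[[12.1,0,14.7],[0,-0.05,0]],[[14.4,0,17.8],[0,-0.06,0]],[[16.7,0,20.9],[0,-0.07,0]],[[18.9,0,24],[0,-0.08,0]]]' |grep force;  python3 f.py; python3 traj.py .816 .35 .1 .05
```

```text
wrist_force: [-1.0, -1.2, -2.6]
gripper_force: 30.0
18.35 [ 0.4325 -0.0241  0.2361] [-1.  -1.2 -2.6] [-1.52  0.06  0.09] 30.0
tcp err mm [-0.   0.4 -0.2] [-1.  -1.2 -2.6]
[1.2, 0.0, 1.5] [0.0, -0.005, -0.0]
[2.4, 0.0, 3.0] [0.0, -0.01, 0.0]
[3.6, 0.0, 4.5] [0.0, -0.015, -0.0]
[4.8, 0.0, 6.1] [0.0, -0.02, -0.0]
[5.9, 0.0, 7.6] [0.0, -0.025, -0.0]
[7.1, 0.0, 9.2] [0.0, -0.03, -0.0]
[8.2, 0.0, 10.7] [0.0, -0.035, -0.0]
[9.3, 0.0, 12.3] [0.0, -0.04, 0.0]
[10.4, 0.0, 13.9] [0.0, -0.045, -0.0]
[11.5, 0.0, 15.5] [0.0, -0.05, -0.0]
```

```bash
python3 -m pendant '[[[1.2,0,1.5],[0,-0.005,0]],[[2.4,0,3],[0,-0.01,0]],[[3.6,0,4.5],[0,-0.015,0]],[[4.8,0,6.1],[0,-0.02,0]],[[5.9,0,7.6],[0,-0.025,0]],[[7.1,0,9.2],[0,-0.03,0]],[[8.2,0,10.7],[0,-0.035,0]],[[9.3,0,12.3],[0,-0.04,0]],[[10.4,0,13.9],[0,-0.045,0]],[[11.5,0,15.5],[0,-0.05,0]]]' |grep force;  python3 f.py; python3 traj.py .916 .40 .12 .05
```

```text
wrist_force: [-0.3, -1.8, -4.0]
gripper_force: 30.0
19.35 [ 0.4325 -0.0295  0.2177] [-0.3 -1.8 -4. ] [-1.79  0.02  0.04] 30.0
tcp err mm [ 0.   0.6 -0.1] [-0.3 -1.8 -4. ]
[1.3, 0.0, 1.7] [0.0, -0.005, 0.0]
[2.7, 0.0, 3.4] [0.0, -0.01, 0.0]
[4.0, 0.0, 5.2] [0.0, -0.015, -0.0]
[5.3, 0.0, 6.9] [0.0, -0.02, -0.0]
[6.6, 0.0, 8.7] [0.0, -0.025, -0.0]
[7.8, 0.0, 10.5] [0.0, -0.03, 0.0]
[9.1, 0.0, 12.3] [0.0, -0.035, 0.0]
[10.3, 0.0, 14.1] [0.0, -0.04, 0.0]
[11.6, 0.0, 15.9] [0.0, -0.045, -0.0]
[12.8, 0.0, 17.7] [0.0, -0.05, 0.0]
```

```bash
python3 -m pendant '[[[1.3,0,1.7],[0,-0.005,0]],[[2.7,0,3.4],[0,-0.01,0]],[[4,0,5.2],[0,-0.015,0]],[[5.3,0,6.9],[0,-0.02,0]],[[6.6,0,8.7],[0,-0.025,0]],[[7.8,0,10.5],[0,-0.03,0]]]' |grep force;  python3 f.py; python3 traj.py .988 .43 .1 .04
```

```text
wrist_force: [-0.8, -1.9, -3.4]
gripper_force: 30.0
19.95 [ 0.4325 -0.0326  0.205 ] [-0.8 -1.9 -3.4] [-1.94  0.08  0.11] 30.0
tcp err mm [ 0.   0.7 -0.1] [-0.8 -1.9 -3.4]
[1.1, 0.0, 1.4] [0.0, -0.004, -0.0]
[2.1, 0.0, 2.9] [0.0, -0.008, -0.0]
[3.2, 0.0, 4.3] [0.0, -0.012, 0.0]
[4.3, 0.0, 5.8] [0.0, -0.016, -0.0]
[5.3, 0.0, 7.3] [0.0, -0.02, -0.0]
[6.3, 0.0, 8.8] [0.0, -0.024, 0.0]
[7.3, 0.0, 10.2] [0.0, -0.028, -0.0]
[8.3, 0.0, 11.7] [0.0, -0.032, 0.0]
[9.3, 0.0, 13.3] [0.0, -0.036, -0.0]
[10.3, 0.0, 14.8] [0.0, -0.04, -0.0]
```

```bash
python3 -m pendant '[[[1.1,0,1.4],[0,-0.004,0]],[[2.1,0,2.9],[0,-0.008,0]],[[3.2,0,4.3],[0,-0.012,0]],[[4.3,0,5.8],[0,-0.016,0]],[[5.3,0,7.3],[0,-0.02,0]],[[6.3,0,8.8],[0,-0.024,0]],[[7.3,0,10.2],[0,-0.028,0]],[[8.3,0,11.7],[0,-0.032,0]]]' |grep force;  python3 f.py; python3 traj.py 1.068 .462 .1 .04
```

```text
wrist_force: [0.6, 0.0, -1.4]
gripper_force: 30.0
20.75 [ 0.4325 -0.0352  0.191 ] [ 0.6  0.  -1.4] [-1.08 -0.05 -0.01] 30.0
tcp err mm [0.  0.7 0.1] [ 0.6  0.  -1.4]
[1.0, 0.0, 1.5] [0.0, -0.004, -0.0]
[2.1, 0.0, 3.0] [0.0, -0.008, -0.0]
[3.1, 0.0, 4.5] [0.0, -0.012, 0.0]
[4.1, 0.0, 6.0] [0.0, -0.016, -0.0]
[5.1, 0.0, 7.5] [0.0, -0.02, 0.0]
[6.1, 0.0, 9.0] [0.0, -0.024, 0.0]
[7.0, 0.0, 10.5] [0.0, -0.028, 0.0]
[8.0, 0.0, 12.1] [0.0, -0.032, -0.0]
[8.9, 0.0, 13.6] [0.0, -0.036, 0.0]
[9.9, 0.0, 15.2] [0.0, -0.04, 0.0]
```

```bash
python3 -m pendant '[[[0,0,0],[0,0,0]],[[0,0,0],[0,0,0]]]' |grep force;  python3 f.py;python3 -m pendant '[[[0.5,0,0.8],[0,-0.002,0]],[[1,0,1.5],[0,-0.004,0]],[[1,0,1.5],[0,-0.004,0]]]' |grep force;  python3 f.py
```

```text
wrist_force: [-0.2, 0.3, -1.0]
gripper_force: 30.0
20.95 [ 0.4325 -0.0353  0.1911] [-0.2  0.3 -1. ] [-1.06 -0.06  0.04] 30.0
wrist_force: [0.2, 0.2, -0.6]
gripper_force: 30.0
21.25 [ 0.4325 -0.0354  0.1893] [ 0.2  0.2 -0.6] [-0.82 -0.07  0.05] 30.0
```

```bash
python3 -m pendant '[[[0.5,0,0.8],[0,-0.002,0]],[[1,0,1.5],[0,-0.004,0]],[[1,0,1.5],[0,-0.004,0]]]' |grep force;  python3 f.py;python3 -m pendant '[[[0.5,0,0.8],[0,-0.002,0]],[[1,0,1.5],[0,-0.004,0]],[[1,0,1.5],[0,-0.004,0]]]' |grep force;  python3 f.py
```

```text
wrist_force: [-0.1, -0.4, -0.1]
gripper_force: 30.0
21.55 [ 0.4325 -0.0356  0.1875] [-0.1 -0.4 -0.1] [-0.54 -0.08  0.06] 30.0
wrist_force: [-0.0, 2.8, 1.2]
gripper_force: 30.0
21.85 [ 0.4326 -0.0357  0.1858] [-0.   2.8  1.2] [ 0.02 -0.02 -0.02] 30.0
```

```bash
python3 -m pendant '[[[-1,0,-0.3],[0,0,0]],[[-1.8,0,-0.6],[0,0,0]],[[-1.8,0,-0.6],[0,0,0]],[[-1.8,0,-0.6],[0,0,0]]]' |grep force;  python3 f.py;python3 -m pendant '[[[-1,0,-0.3],[0,0,0]],[[-2,0,-0.6],[0,0,0]],[[-2,0,-0.6],[0,0,0]],[[-2,0,-0.6],[0,0,0]]]' |grep force;  python3 f.py
python3 - <<'E'
from h import *
from station import r
s,t=r.capture("scene"),r.capture("top")
p=np.array([.445,.11,.215])
o=[]
for n,c in(("scene5",s),("top5",t)):
    np.save(f"pics/{n}.npy",c,allow_pickle=True)
    x,y=proj(c,p).astype(int)-25; print(x,y)
    o.append(crop(c,x,y,50,60,8))
cv2.imwrite("pics/m5.png",np.hstack(o))
E
```

```text
wrist_force: [-0.2, -1.3, -0.8]
gripper_force: 30.0
22.25 [ 0.4324 -0.0347  0.187 ] [-0.2 -1.3 -0.8] [-0.87 -0.1   0.01] 30.0
wrist_force: [-1.2, -0.6, -1.1]
gripper_force: 30.0
22.65 [ 0.4324 -0.033   0.1885] [-1.2 -0.6 -1.1] [-0.97 -0.06  0.05] 30.0
285 146
275 152
```

View pics/m5.png

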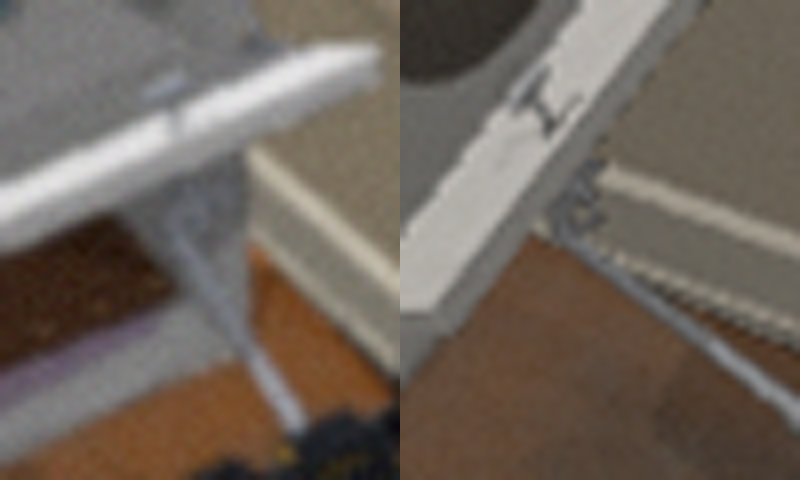

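The view shows the front resting open, with the hook still hanging free in the ring: about (575,205) in the top view and (185,215) in the scene view. The load is off, so I'll unhook sideways and then retreat along the rod's axis.

```bash
python3 -m pendant '[[[0,3,0],[0,0,0]],[[0,6,0],[0,0,0]],[[0,10,0],[0,0,0]],[[0,14,0],[0,0,0]],[[0,18,0],[0,0,0]],[[0,18,0],[0,0,0]]]' |grep force;  python3 f.py;python3 -m pendant '[[[0,5,0],[0,0,0]],[[0,10,0],[0,0,0]],[[0,16,0],[0,0,0]],[[0,22,0],[0,0,0]],[[0,24,0],[0,0,0]],[[0,24,0],[0,0,0]]]' |grep force;  python3 f.py
```

```text
wrist_force: [-0.4, -1.2, -0.6]
gripper_force: 30.0
23.35 [ 0.4136 -0.0331  0.1885] [-0.4 -1.2 -0.6] [-1.08 -0.04  0.17] 30.0
wrist_force: [-0.1, -0.4, -1.4]
gripper_force: 30.0
23.95 [ 0.3901 -0.0331  0.1886] [-0.1 -0.4 -1.4] [-1.09 -0.06  0.01] 30.0
```

```bash
python3 -m pendant '[[[6,0,0],[0,0,0]],[[16,0,0],[0,0,0]],[[32,0,0],[0,0,0]],[[50,0,0],[0,0,0]],[[65,0,0],[0,0,0]],[[75,0,0],[0,0,0]],[[75,0,0],[0,0,0]],[[75,0,0],[0,0,0]]]' |grep force;  python3 f.py; python3 - <<'E'
from h import *
from station import r
s=r.sense(); print(delta(s,(.4137,-.1762,.22),Rd(-77.8)))
E
```

```text
wrist_force: [-0.2, 0.5, -1.1]
gripper_force: 30.0
24.75 [ 0.3905 -0.0999  0.1541] [-0.2  0.5 -1.1] [-1.05 -0.03 -0.04] 30.0
(array([ 37.7, -23.2, -93.5]), array([-0.0501,  0.4726, -0.2093]))
```

```bash
python3 -m pendant '[[[0,0,-20],[0,0,0]],[[3,-2,-45],[-0.005,0.05,-0.02]],[[10,-6,-70],[-0.013,0.12,-0.053]],[[18,-11,-85],[-0.024,0.225,-0.1]],[[28,-17,-93],[-0.037,0.35,-0.155]],[[37.7,-23.2,-93.5],[-0.05,0.47,-0.209]],[[37.7,-23.2,-93.5],[-0.05,0.4726,-0.2093]],[[37.7,-23.2,-93.5],[-0.05,0.4726,-0.2093]],[[37.7,-23.2,-93.5],[-0.05,0.4726,-0.2093]]]' |grep force;  python3 f.py; python3 - <<'E'
from h import *
from station import r
s=r.sense(); print(delta(s,(.4137,-.1762,.22),Rd(-77.8)))
c=r.capture("wrist"); np.save("pics/w3.npy",c,allow_pickle=True)
a,b=ld("w2"),c
def rear(c):
    f=c["frame"].astype(int).max(2); m=np.zeros((400,640),np.uint8); m[80:236,285:360]=f[80:236,285:360]<62
    n,l,st,ce=cv2.connectedComponentsWithStats(m); i=1+st[1:,4].argmax(); return st[i],ce[i]
print("before regrip",rear(a)); print("now",rear(b))
s,t=r.capture("scene"),r.capture("top"); np.save("pics/scene6.npy",s,allow_pickle=True); np.save("pics/top6.npy",t,allow_pickle=True)
# find bar: bright low-saturation pixels near predicted hook in both
st=r.sense(); Rm=st["ee_rot"]
for lab,q in(("corner",(-.147,0,.051)),("tip",(-.147,-.032,.051))):
    p=st["tcp_pos"]+Rm@np.array(q); print(lab,p.round(3),proj(s,p).round(1),proj(t,p).round(1))
x,y=proj(t,st["tcp_pos"]+Rm@np.array((-.147,0,.051))).astype(int)
g=t["frame"][y-12:y+13,x-12:x+13].astype(int); print(x,y); print((g.sum(2)//3))
E
```

```text
wrist_force: [-0.5, 0.1, -0.8]
gripper_force: 30.0
25.65 [ 0.4139 -0.1758  0.2205] [-0.5  0.1 -0.8] [ 0.09 -0.03 -0.04] 30.0
(array([0.4, 0.2, 0.5]), array([-0.0013,  0.0016, -0.0006]))
before regrip (array([ 288,  123,   64,  113, 4090], dtype=int32), array([320.1594132 , 181.43691932]))
now (array([ 288,  124,   64,  112, 4422], dtype=int32), array([319.52826775, 181.26187246]))
corner [ 0.383 -0.033  0.169] [322.5 219.3] [339.  225.2]
tip [ 0.414 -0.026  0.17 ] [329.8 213.1] [341.9 215.3]
339 225
[[ 85 125 155 159 158 155 156 157 156 154 153 157 158 155 155 157 157 156
  131  74  61  63  63  65  64]
 [ 68 100 140 153 162 155 156 155 156 154 156 157 154 153 154 151 159 134
   94  65  61  62  65  66  62]
 [ 57  73 110 126 150 155 156 155 153 155 154 152 151 155 135 120 133  98
   67  62  64  63  63  63  64]
 [ 65  56  61  82 110 139 146 147 150 149 153 145 131 147 123  88  75  66
   63  60  59  63  63  64  64]
 [ 63  59  61  59  82  99  92 112 125 130 128 131 138 141 109  82  68  72
   68  61  62  62  61  65  64]
 [ 62  62  63  59  57  63  71  81  78  90  84 104 141 137  85  56  63 
[... 1330 characters left out ...]
66  65  66  65  66  66  64  66  67  65
   64  67  66  64  62  66  63]
 [ 61  64  62  62  62  65  68  66  64  66  67  67  65  66  64  67  68  67
   66  62  66  65  65  66  71]
 [ 61  64  61  61  62  68  65  65  68  67  66  66  65  63  66  69  66  66
   70  68  65  64  68  71  68]
 [ 63  59  62  68  66  63  66  64  64  66  67  65  64  63  63  66  66  66
   68  67  63  65  68  71  71]
 [ 69  67  67  65  67  65  62  65  64  63  63  63  64  64  62  69  68  64
   65  67  67  68  68  67  69]
 [ 65  66  63  67  61  70  67  69  65  66  67  66  66  66  68  64  65  69
   66  68  68  67  68  71  71]
 [ 69  67  68  67  65  65  66  67  65  67  66  64  65  67  65  65  63  66
   69  67  71  72  68  69  71]]
```

The hook corner in the top view is within about 1 px of the prediction, so the rod hasn't slipped. Lowering it into the cradle.

```bash
python3 -m pendant '[[[0.4,0.2,25],[0,0,0]],[[0.4,0.2,60],[0,0,0]],[[0.4,0.2,90],[0,0,0]],[[0.4,0.2,108],[0,0,0]],[[0.4,0.2,118],[0,0,0]],[[0.4,0.2,124],[0,0,0]],[[0.4,0.2,128],[0,0,0]],[[0.4,0.2,130],[0,0,0]],[[0.4,0.2,130],[0,0,0]],[[0.4,0.2,130],[0,0,0]]]' |grep force;  python3 f.py; python3 -m pendant '[[[0,0,0.7],[0,0,0]],[[0,0,1.4],[0,0,0]],[[0,0,1.4],[0,0,0]]]'|grep force; python3 f.py
```

```text
wrist_force: [0.8, 0.8, -1.8]
gripper_force: 30.0
26.8 [ 0.4141 -0.1765  0.0908] [ 0.8  0.8 -1.8] [ 0.03 -0.01  0.  ] 30.0
wrist_force: [0.2, 0.8, -1.3]
gripper_force: 30.0
27.1 [ 0.4137 -0.1765  0.0889] [ 0.2  0.8 -1.3] [ 0.08 -0.   -0.08] 30.0
```

```bash
python3 -m pendant '[[[0,0,0.6],[0,0,0]],[[0,0,1.2],[0,0,0]],[[0,0,1.2],[0,0,0]]]'|grep force; python3 f.py
```

```text
wrist_force: [-0.7, 2.0, 6.0]
gripper_force: 30.0
27.4 [ 0.4138 -0.1765  0.0883] [-0.7  2.   6. ] [ 0.37  0.46 -0.05] 30.0
```

```bash
python3 -m pendant '[[[0,0,0],[0,0,0]],[[0,0,0],[0,0,0]],[[0,0,0],[0,0,0]],[[0,0,0],[0,0,0]],[[0,0,0],[0,0,0]],[[0,0,0],[0,0,0]]]' 0.6|grep -A1 width; python3 -m pendant '[[[0,0,-10],[0,0,0]],[[0,0,-30],[0,0,0]],[[0,0,-60],[0,0,0]],[[0,0,-100],[0,0,0]],[[0,0,-140],[0,0,0]],[[0,0,-180],[0,0,0]],[[0,0,-205],[0,0,0]],[[0,0,-212],[0,0,0]],[[0,0,-212],[0,0,0]]]'|grep -v ee; python3 - <<'E'
from h import *
from station import r
c=r.capture("wrist");np.save("pics/w4.npy",c,allow_pickle=True);cv2.imwrite("pics/w4.png",c["frame"][:,:,::-1])
f=c["frame"].astype(int);P=[onz(c,(u,v),.048) for v in range(0,236) for u in range(260,380) if f[v,u].max()<62 and v<235]
P=np.array(P);P=P[(abs(P[:,0]-.4185)<.03)&(abs(P[:,1]+.1925)<.062)]
print(len(P),P.mean(0),P[:,1].min(),P[:,1].max()); v=cv2.fitLine(P[:,:2].astype(np.float32),cv2.DIST_L2,0,.001,.001).ravel(); print(np.degrees(np.arctan2(v[1],v[0])))
t,t0=r.capture("top"),ld("top0"); s,s0=r.capture("scene"),ld("scene0")
for n,a,b,(x,y,w,h) in(("rod top",t,t0,(330,240,35,22)),("jar top",t,t0,(325,176,24,42)),("stamp top",t,t0,(395,303,35,30)),("rod sc",s,s0,(318,238,25,22)),("flap",t,t0,(235,130,40,40))):
    d=abs(a["frame"][y:y+h,x:x+w].astype(int)-b["frame"][y:y+h,x:x+w]).mean(); print(n,round(d,1))
p=onz(t,(338.25,252.5),.038)
E
```

```text
gripper_width: 0.581
gripper_force: 0.0
time_s: 28.9
tcp_pos: [0.4135, -0.1764, 0.3007]
wrist_force: [0.1, 0.1, -0.3]
gripper_width: 0.599
gripper_force: 0.0
1354 [ 0.41826951 -0.19428109  0.048     ] -0.2455364206941985 -0.13927487150979284
-77.89855
rod top 17.0
jar top 5.0
stamp top 7.7
rod sc 14.5
flap 29.7
```

```bash
python3 - <<'E'
from h import *
from station import r
for n,b0,(x,y,w,h) in(("top","top0",(334,241,32,22)),("scene","scene0",(318,238,26,24))):
    for c in(ld(b0),r.capture(n)):
        f=c["frame"][y:y+h,x:x+w].astype(int); m=(f[:,:,2]>115)&(f.max(2)-f.min(2)<40)
        v,u=np.where(m); print(n,m.sum(),u.min()+x,v.min()+y,u.max()+x,v.max()+y,(u.mean()+x).round(1),(v.mean()+y).round(1))
E
```

```text
top 66 337 244 365 259 347.8 254.2
top 72 337 245 365 260 348.7 255.0
scene 85 322 242 342 261 329.9 252.1
scene 80 322 243 342 261 329.8 252.6
```

```bash
python3 -c "
from station import r
print(r.finish_job())"
```

```text
the job is handed in; nothing more can be done
None
```

The drop front is open and was resting on its stop when I unhooked, the rod is back in its cradle within about 2 mm of where it started, and the job is handed in at about 29 s; I had to regrip the rod once in the cradle before opening the front.

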